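Take the cover off the furnace terminal box

TASK

Take the cover plate off the larger of the two grey terminal boxes: lift it off its pins and lay it flat on the bottom of the white enamel tray. Set it down rather than drop it, let go, and leave the smaller box's cover on its box.

Things in the scene. Friction and masses are not known exactly. Their poses are not given: they have to be found in the camera images.
- cover_large: Plate to remove: bare aluminium, 180 (x) x 120 (y) x 4 mm, about 0.3 kg, loose on the larger box. Origin: centre of its underside, z up. Dark steel bridge handle over the middle: bar along x, 90 long, 12 wide (y), from 32 to 44 mm above the origin, a 12 mm post at each end (66 open between); pinch it across y. 16 mm holes at x = +-73 mm over the pins. A half turn looks the same.
- box_large: Larger terminal box, fixed: open-topped grey housing 180 (x) x 120 (y) x 60 mm high, a conduit stub on each short end. Origin: centre of its underside; the cover rests on the rim, 60 mm up. Two upright 7 mm steel pins at x = +-73 mm, y = 0 reach 13 mm above the rim, so the cover must rise 13 mm before going sideways.
- tray: White enamel tray with dark rim, fixed, empty: outside 280 (x) x 200 (y) x 47 mm high, inside 272 x 192 mm. Origin: centre of its underside, z up; inner floor 4 mm above it. x is its long side: the cover lies flat in it with its long side roughly along x (within about 20 degrees).
- cover_small: Cover to leave alone: same kind of plate, 110 (x) x 80 (y) x 4 mm with a 50 mm long handle bar (top 44 mm above its underside), seated on the pins of the smaller terminal box (110 x 80 x 60 mm high, fixed). Origin: centre of its underside, 60 mm above the bench.
There are look-alikes about, which are no part of the job. Leave any green look-alike of the box_large alone. What is shaped like the cover_large but purple is not meant.

How it is judged:
On the way:
1. the larger cover is held in the gripper, lifted clear above its pins (z of cover_large in the frame of box_large above 0.08 m and contact force between the fingers and cover_large above 1 N), for 0.1 s.
At the end, for the whole second after the job is handed in: The larger cover lies inside the tray, handle up, flat on its floor (underside's centre within 8 mm of the floor and 65 mm of the tray's centre, tilt under 0.1 rad), released and at rest; the smaller cover is still on its box, within 15 mm of where it was (horizontal distance between cover_large and tray below 0.065 m and z of cover_large in the frame of tray below 0.012 m and angle between cover_large's own z axis and vertical below 0.1 rad and linear speed of cover_large below 0.02 m/s and distance of cover_small from where it was at the start of the episode below 0.015 m); the robot touches nothing.
It fails at once if the smaller cover is shifted by more than 30 mm (distance of cover_small from where it was at the start of the episode above 0.03 m).
It fails at once if the larger cover is dropped into the tray: let go over it while more than about 35 mm above its floor (horizontal distance between cover_large and tray below 0.15 m and z of cover_large in the frame of tray above 0.04 m and contact force between the fingers and cover_large below 0.05 N).
It also fails if it takes over 43 s, if anything falls off the work surface, if the arm or the gripper's body presses on something with over 40 N, if the wrist force passes 120 N, or if a joint passes its speed limit or range.

ROBOT

A 6-joint arm with a two-finger parallel gripper is mounted at the origin on the work surface. World frame = base frame: x ahead of the robot, y to its left, z up, the work surface at z = 0. Lengths are in m, angles in rad, forces in N, time in s.
With the tool pointing down it reaches from about 0.275 to 0.75 m from the base axis. Payload 10.2 kg.
Tool frame: the origin (TCP) lies at the very end of the fingers, on their centre line; the grasp point (between the pads) lies 19 mm behind it; z points along the fingers, y is the line along which they close (so a half turn about z gives the same grasp; the last joint's range is limited). The gripper opens to 85 mm and grips with 20 to 120 N. Pads are 22 mm wide; open, the fingers measure 114 mm over their backs; the gripper's body (76 mm by 85 mm) begins 54 mm behind the grasp point. The pads swing forward as they close: fully open they stand 13 mm farther back than shut.
Start: joints at [-1.411, 0.313, 1.498, -0, 1.331, -0.223], TCP at [0.196, -0.487, 0.231] pointing down, gripper open.
Joint ranges: [-2.94, 2.94], [-0.97, 2.17], [0.19, 2.56], [-1.23, 4.37], [0.02, 3.11], [-2.88, 2.88]. Speed limits (rad/s): [2.39, 2.39, 3.01, 3.14, 3.14, 3.14].

INTERFACE

Orientations are given as a unit quaternion [x, y, z, w].
In Python, from bench import * gives the robot as it stands. The module is installed in compiled form; this text tells all that it offers.
- The arm moves only by the tool drive_tool, never from a script. Its arguments are lists of equal length, an entry for each row: "xyz": the shift along the world's x, y, z as a fraction of full scale, a list of three; "dr": the turn, a rotation vector about the world's x, y, z as a fraction of full scale, a list of three. A call has 1 to 20 rows; each row shifts and turns the commanded pose from where the row before left it; what a row does not reach is not made up. Full scale, the value 1, is 400 mm for a shift and 0.5 rad for a turn. A row lasts 1/12 s, in which the tool goes at most 41.7 mm and 7.16 degrees, less where a joint would pass 70% of its speed; a pose out of reach is approached as far as the arm can. A call with a number of a shift or a turn outside -1 to 1 is refused whole. A call with a gripper value outside its range is refused whole. "gripper" is the closure, from -1 (fully open) to 1 (shut), set as the call begins (left out, the last holds). The fingers move at their own pace and stop on an object; the grip force is fixed at half the most. Time passes only in rows, so rows that do not move let the fingers close. It gives the time, the measured TCP pose, the force, the opening and the grip force at its end, in the units of the state.
- get_state(): the state, without advancing time (a new reading comes with each control period).
- camera(name): name is "scene" or "top"; returns a dict with "color" (420x560x3 uint8, blue, green, red), "intrinsics" (3x3 intrinsics, pixels), "rvec" (rotation vector, rad) and "tvec" (3), from world to camera coordinates, as OpenCV has them. Camera axes: x right, y down, z forward; pixel columns grow to the right and rows downward; lengths in m; the calibration is good to about 2 mm. A picture is of the moment at which its call begins. There is no depth.
- job_done(): hands the job in; it is judged then, once.
The state is a dict: "time_s": time; "q": joint angles; "joint_vel": joint speeds; "joint_torque": joint torques, N m; "tool_pos": TCP position; "orientation": TCP orientation; "contact_force": force on the tool from outside, world axes, zero at the start; "torque": the same for the moment, N m; "opening": opening from 0.0 (shut) to 1.0 (fully open); "grip_force": force on a finger pad.
Only numpy, scipy, OpenCV 4.12 (cv2) and the standard library are available. Lean on these libraries where they do the work, as an engineer would, in place of code of your own. Each camera call takes 0.05 s, during which the arm holds its last target. There are 200 camera calls.

## Working session

There is one attempt and no reset: what is moved stays moved. The work goes in short steps, Python scripts to look and compute and a tool call to move; the robot and the scene stay as the last step left them, time stands still between calls to the robot, and variables do not carry over. Pictures are saved under pics/ and viewed, at most 10 in all, crops included, and the job is handed in when it is done.

Besides the shell and the picture viewer there is one more tool, called after "Request:" in YAML: its name, and indented under it one key for each argument. drive_tool: Moves the arm, as the interface text tells. Its arguments: {"type":"object","properties":{"xyz":{"type":"array","items":{"type":"array","items":{"type":"number","minimum":-1,"maximum":1}}},"dr":{"type":"array","items":{"type":"array","items":{"type":"number","minimum":-1,"maximum":1}}},"gripper":{"type":"number"}},"required":["xyz","dr"]}

```bash
mkdir -p pics
python3 - <<'E'
from bench import *
import cv2,pickle
d={n:camera(n) for n in("scene","top")}
pickle.dump(d,open("cam0.pkl","wb"))
for n in d: cv2.imwrite(f"pics/{n}0.png",d[n]["color"]); print(n,d[n]["intrinsics"].tolist(),d[n]["rvec"],d[n]["tvec"])
print(get_state())
E
```

```text
scene [[531.4480967704854, 0.0, 279.6832179845025], [0.0, 531.4480967704854, 198.00353301539036], [0.0, 0.0, 1.0]] [ 1.01392507  2.315301   -1.13477993] [ 0.28786028 -0.15070797  1.39244574]
top [[531.1013228444519, 0.0, 281.93388771615565], [0.0, 531.1013228444519, 217.387152787105], [0.0, 0.0, 1.0]] [ 2.19911233 -2.15113822  0.12182543] [-0.01676683  0.43972075  1.31314963]
{'time_s': 0.1, 'q': array([-1.41139880e+00,  3.13405544e-01,  1.49838735e+00,  1.61899134e-05,
        1.33099490e+00, -2.23372232e-01]), 'joint_vel': array([-7.97406656e-05, -9.06663149e-04, -3.22675434e-03, -7.90229156e-04,
       -2.34192851e-04, -1.26903857e-03]), 'joint_torque': array([ 2.79280168e-03, -4.12898469e+01, -2.60142589e+01, -1.29546406e-04,
        3.02601504e-03, -3.21924738e-06]), 'tool_pos': array([ 0.19605033, -0.48676503,  0.23077654]), 'orientation': array([ 9.81741938e-01,  1.90216746e-01,  2.69695711e-05, -5.97012877e-04]), 'contact_force': array([ 0.06256503,  0.0734918 , -0.23716042]), 'torque': array([ 0.02834419,  0.03079995, -0.0289717 ]), 'grip_force': 0.0, 'opening': 1.0002412552019644}
```

View pics/top0.png

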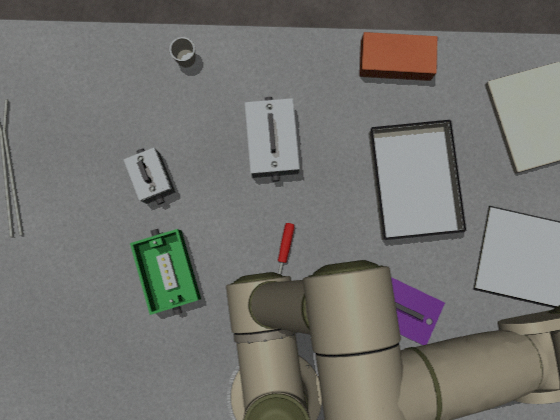

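View pics/scene0.png

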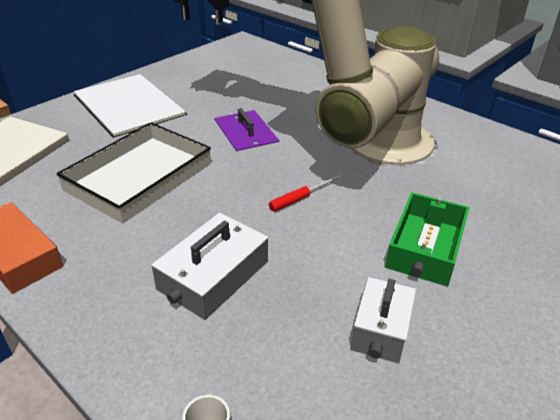

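Top view: the large grey box with its aluminium cover is at (272,138) and the small one at (148,175). The green open box at (165,272) and purple plate at (415,310) are decoys. The dark-rimmed tray is at (418,180), and the white boards at (520,255) and (540,115) have no rim. The box at (272,138) fits because it is grey, larger, has a bare metal plate and a long handle. I'll confirm that in an enlarged crop.

```bash
cat > h.py <<'E'
import cv2,numpy as np,pickle
def ray(c,px,z):
    R=cv2.Rodrigues(np.array(c["rvec"],float))[0]; t=np.ravel(c["tvec"])
    u=cv2.undistortPoints(np.array(px,float).reshape(-1,1,2),c["intrinsics"],None).reshape(-1,2)
    d=np.c_[u,np.ones(len(u))]@R; o=-R.T@t
    return o+d*((z-o[2])/d[:,2])[:,None]
def proj(c,P): return cv2.projectPoints(np.array(P,float),np.array(c["rvec"],float),np.array(c["tvec"],float),c["intrinsics"],None)[0].reshape(-1,2)
E
python3 - <<'E'
from h import *
d=pickle.load(open("cam0.pkl","rb"));c=d["top"]
im=c["color"][90:245,240:470]
cv2.imwrite("pics/crop1.png",cv2.resize(im,None,fx=3.4,fy=3.4,interpolation=cv2.INTER_CUBIC))
# large cover blob (bright) and tray floor
g=c["color"].min(axis=2)
print(g[110,260],g[110,225],g[150,420],g[172,270],g[178,270])
E
```

```text
159 111 159 48 72
```

View pics/crop1.png

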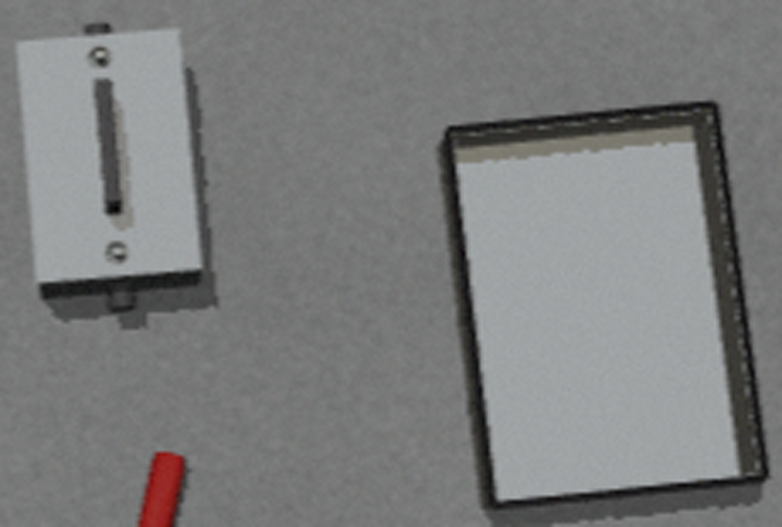

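The crop shows the grey box with a bare aluminium plate, a dark handle and two pins at crop (100,56) and (117,252), so it is the large cover. The tray's rim corners are at crop (446,128), (717,102), (767,478) and (490,508).

Run:
```python
from h import *
d=pickle.load(open("cam0.pkl","rb"));c=d["top"]
f=lambda L:(np.array(L)+.5)/3.4-.5+[240,90]
for n,L,z in(("cover",[(17,43),(180,29),(203,270),(40,285)],.064),("tray",[(446,128),(717,102),(767,478),(490,508)],.047),("pins",[(99,56),(117,252)],.07),("bar",[(103,79),(114,213)],.104)):
    P=ray(c,f(L),z); e=np.diff(np.r_[P,P[:1]],axis=0)
    print(n,P.mean(0).round(4),np.linalg.norm(e,axis=1).round(4),np.degrees(np.arctan2(e[:,1],e[:,0])).round(1))
# scene check
s=d["scene"]
print(proj(s,[P.mean(0)]))
im=c["color"];sc=d["scene"]["color"]
from bench import get_state
from scipy.spatial.transform import Rotation as R
print(R.from_quat(get_state()["orientation"]).as_matrix().round(3))
```

```text
cover [0.6387 0.0223 0.064 ] [0.1198 0.1799 0.1183 0.1803] [ -83.5 -173.6   96.7    6.9]
tray [ 0.5427 -0.3429  0.047 ] [0.203  0.2812 0.2035 0.2827] [ -83.  -173.1   97.4    6.8]
pins [0.6389 0.0237 0.07  ] [0.1455 0.1455] [-173.5    6.5]
bar [0.6356 0.023  0.104 ] [0.0968 0.0968] [-174.1    5.9]
[[210.94631071 230.50021224]]
[[ 0.928  0.373 -0.   ]
 [ 0.373 -0.928  0.001]
 [ 0.    -0.001 -1.   ]]
```

The fitted sizes match the spec (180x119 and 282x203 mm). The cover is at about (0.638, 0.023) with yaw 6.5°, and the tray at (0.543, -0.343) with yaw 6.9°. I'll move above the cover and turn the tool by -0.27 rad.

Request:
drive_tool:
  xyz:
    - [0.055, 0.064, 0]
    - [0.055, 0.064, 0]
    - [0.055, 0.064, 0]
    - [0.055, 0.064, 0]
    - [0.055, 0.064, 0]
    - [0.055, 0.064, 0]
    - [0.055, 0.064, 0]
    - [0.055, 0.064, 0]
    - [0.055, 0.064, 0]
    - [0.055, 0.064, 0]
    - [0.055, 0.064, 0]
    - [0.055, 0.064, 0]
    - [0.055, 0.064, 0]
    - [0.055, 0.064, 0]
    - [0.055, 0.064, 0]
    - [0.055, 0.064, 0]
    - [0.055, 0.064, 0]
    - [0.055, 0.064, 0]
    - [0.055, 0.064, 0]
    - [0, 0, 0]
  dr:
    - [0, 0, -0.027]
    - [0, 0, -0.027]
    - [0, 0, -0.027]
    - [0, 0, -0.027]
    - [0, 0, -0.027]
    - [0, 0, -0.027]
    - [0, 0, -0.027]
    - [0, 0, -0.027]
    - [0, 0, -0.027]
    - [0, 0, -0.027]
    - [0, 0, -0.027]
    - [0, 0, -0.027]
    - [0, 0, -0.027]
    - [0, 0, -0.027]
    - [0, 0, -0.027]
    - [0, 0, -0.027]
    - [0, 0, -0.027]
    - [0, 0, -0.027]
    - [0, 0, -0.027]
    - [0, 0, -0.027]
  gripper: -1

```text
time_s: 1.77
tool_pos: [0.616, 0.0037, 0.2301]
orientation: [0.998, 0.058, -0.0, -0.001]
contact_force: [0.7, -0.4, 0.2]
opening: 1.0
grip_force: 0.0
```

Request:
drive_tool:
  xyz:
    - [0.028, 0.024, 0]
    - [0.027, 0.024, 0]
    - [0, 0, -0.05]
    - [0, 0, -0.05]
    - [0, 0, -0.05]
    - [0, 0, -0.05]
    - [0, 0, 0]
    - [0, 0, 0]
  dr:
    - [0, 0, 0]
    - [0, 0, 0]
    - [0, 0, 0]
    - [0, 0, 0]
    - [0, 0, 0]
    - [0, 0, 0]
    - [0, 0, 0]
    - [0, 0, 0]

```text
time_s: 2.43
tool_pos: [0.6356, 0.0184, 0.1509]
orientation: [0.998, 0.056, -0.001, -0.0]
contact_force: [0.2, -0.5, 1.1]
opening: 1.0
grip_force: 0.0
```

Run:
```python
from bench import *
import cv2
i=camera("scene")["color"][130:330,110:310]
cv2.imwrite("pics/s2.png",cv2.resize(i,None,fx=3,fy=3,interpolation=2)); print(get_state()["tool_pos"])
```

```text
[0.63628529 0.01832217 0.15218011]
```

View pics/s2.png

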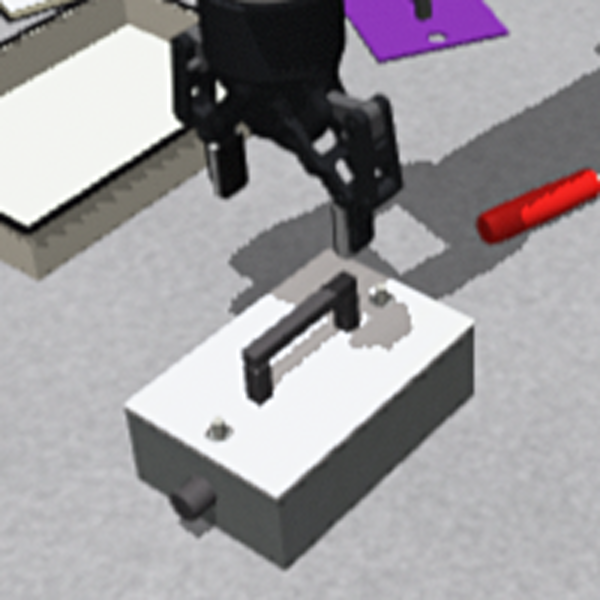

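The open fingers straddle the bar line: pads at crop (228,170) and (352,235), bar at (300,325). Nothing is in the way, so I'll shift y by +4.5 mm, descend and close.

Request:
drive_tool:
  xyz:
    - [0.005, 0.011, -0.03]
    - [0, 0, -0.03]
    - [0, 0, -0.03]
    - [0, 0, -0.03]
    - [0, 0, -0.03]
    - [0, 0, -0.03]
    - [0, 0, 0]
    - [0, 0, 0]
    - [0, 0, 0]
  dr:
    - [0, 0, 0]
    - [0, 0, 0]
    - [0, 0, 0]
    - [0, 0, 0]
    - [0, 0, 0]
    - [0, 0, 0]
    - [0, 0, 0]
    - [0, 0, 0]
    - [0, 0, 0]

```text
time_s: 3.23
tool_pos: [0.6384, 0.0229, 0.0798]
orientation: [0.998, 0.056, 0.0, 0.0]
contact_force: [-0.3, -0.8, 0.2]
opening: 0.998
grip_force: 0.0
```

Request:
drive_tool:
  xyz:
    - [0, 0, 0]
    - [0, 0, 0]
    - [0, 0, 0]
    - [0, 0, 0]
    - [0, 0, 0]
    - [0, 0, 0]
    - [0, 0, 0]
    - [0, 0, 0]
    - [0, 0, 0]
    - [0, 0, 0]
    - [0, 0, 0]
    - [0, 0, 0]
  dr:
    - [0, 0, 0]
    - [0, 0, 0]
    - [0, 0, 0]
    - [0, 0, 0]
    - [0, 0, 0]
    - [0, 0, 0]
    - [0, 0, 0]
    - [0, 0, 0]
    - [0, 0, 0]
    - [0, 0, 0]
    - [0, 0, 0]
    - [0, 0, 0]
  gripper: 1

```text
time_s: 4.23
tool_pos: [0.6382, 0.0231, 0.0796]
orientation: [0.998, 0.056, 0.0, -0.0]
contact_force: [-0.7, 2.1, 5.7]
opening: 0.124
grip_force: 59.5
```

Gripped: the opening is about 11 mm and the force 59 N. Lifting straight up 120 mm.

Request:
drive_tool:
  xyz:
    - [0, 0, 0.01]
    - [0, 0, 0.01]
    - [0, 0, 0.02]
    - [0, 0, 0.03]
    - [0, 0, 0.04]
    - [0, 0, 0.04]
    - [0, 0, 0.05]
    - [0, 0, 0.05]
    - [0, 0, 0.04]
    - [0, 0, 0.01]
    - [0, 0, 0]
    - [0, 0, 0]
  dr:
    - [0, 0, 0]
    - [0, 0, 0]
    - [0, 0, 0]
    - [0, 0, 0]
    - [0, 0, 0]
    - [0, 0, 0]
    - [0, 0, 0]
    - [0, 0, 0]
    - [0, 0, 0]
    - [0, 0, 0]
    - [0, 0, 0]
    - [0, 0, 0]

```text
time_s: 5.23
tool_pos: [0.6377, 0.023, 0.1986]
orientation: [0.998, 0.056, -0.001, -0.0]
contact_force: [-0.5, 0.1, -3.0]
opening: 0.128
grip_force: 58.6
```

Run:
```python
from bench import *
import cv2
i=camera("scene")["color"][60:330,60:420]
cv2.imwrite("pics/s3.png",cv2.resize(i,None,fx=2.2,fy=2.2,interpolation=2)); s=get_state();print(s["tool_pos"],s["contact_force"],s["torque"],s["grip_force"],s["opening"])
```

```text
[0.63760128 0.02303225 0.1980924 ] [-0.02217762  0.64933072 -4.38748101] [0.06106113 0.05113788 0.0090117 ] 58.60084354877472 0.12972734601565233
```

View pics/s3.png

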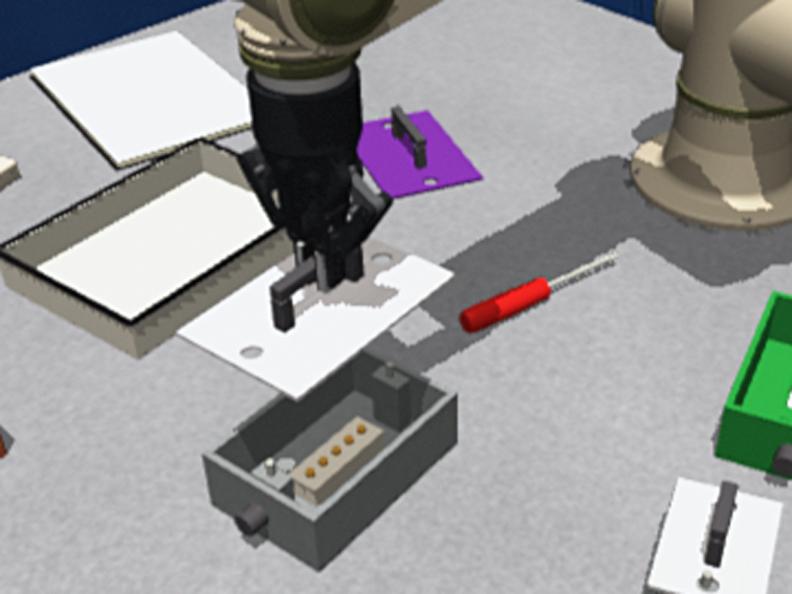

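The cover hangs level in the gripper, clear of the pins, with its corner at crop (300,395). The small cover is still on its box. I'll carry it over the tray: dx -0.095 m, dy -0.366 m.

Request:
drive_tool:
  xyz:
    - [-0.01, -0.038, 0]
    - [-0.02, -0.076, 0]
    - [-0.02, -0.076, 0]
    - [-0.02, -0.076, 0]
    - [-0.02, -0.076, 0]
    - [-0.02, -0.076, 0]
    - [-0.02, -0.076, 0]
    - [-0.02, -0.076, 0]
    - [-0.02, -0.076, 0]
    - [-0.02, -0.076, 0]
    - [-0.02, -0.076, 0]
    - [-0.02, -0.076, 0]
    - [-0.01, -0.038, 0]
    - [0, 0, 0]
    - [0, 0, 0]
    - [0, 0, 0]
  dr:
    - [0, 0, 0]
    - [0, 0, 0]
    - [0, 0, 0]
    - [0, 0, 0]
    - [0, 0, 0]
    - [0, 0, 0]
    - [0, 0, 0]
    - [0, 0, 0]
    - [0, 0, 0]
    - [0, 0, 0]
    - [0, 0, 0]
    - [0, 0, 0]
    - [0, 0, 0]
    - [0, 0, 0]
    - [0, 0, 0]
    - [0, 0, 0]

```text
time_s: 6.62
tool_pos: [0.5423, -0.3407, 0.1987]
orientation: [0.998, 0.057, -0.0, -0.001]
contact_force: [0.1, 0.5, -3.4]
opening: 0.122
grip_force: 58.8
```

Request:
drive_tool:
  xyz:
    - [0, -0.005, -0.02]
    - [0, 0, -0.04]
    - [0, 0, -0.05]
    - [0, 0, -0.05]
    - [0, 0, -0.05]
    - [0, 0, -0.05]
    - [0, 0, -0.05]
    - [0, 0, -0.04]
    - [0, 0, -0.03]
    - [0, 0, -0.02]
    - [0, 0, -0.01]
    - [0, 0, 0]
    - [0, 0, 0]
    - [0, 0, 0]
  dr:
    - [0, 0, 0]
    - [0, 0, 0]
    - [0, 0, 0]
    - [0, 0, 0]
    - [0, 0, 0]
    - [0, 0, 0]
    - [0, 0, 0]
    - [0, 0, 0]
    - [0, 0, 0]
    - [0, 0, 0]
    - [0, 0, 0]
    - [0, 0, 0]
    - [0, 0, 0]
    - [0, 0, 0]

```text
time_s: 7.78
tool_pos: [0.5425, -0.3441, 0.0363]
orientation: [0.998, 0.056, 0.001, 0.001]
contact_force: [0.1, 0.3, -2.8]
opening: 0.125
grip_force: 58.7
```

Request:
drive_tool:
  xyz:
    - [0, 0, -0.005]
    - [0, 0, -0.005]
    - [0, 0, -0.005]
    - [0, 0, -0.005]
    - [0, 0, -0.005]
    - [0, 0, 0]
    - [0, 0, 0]
    - [0, 0, 0]
  dr:
    - [0, 0, 0]
    - [0, 0, 0]
    - [0, 0, 0]
    - [0, 0, 0]
    - [0, 0, 0]
    - [0, 0, 0]
    - [0, 0, 0]
    - [0, 0, 0]

```text
time_s: 8.45
tool_pos: [0.5421, -0.3438, 0.0253]
orientation: [0.998, 0.056, 0.0, 0.0]
contact_force: [-0.5, -0.6, -3.2]
opening: 0.127
grip_force: 58.8
```

Request:
drive_tool:
  xyz:
    - [0, 0, -0.002]
    - [0, 0, -0.002]
    - [0, 0, 0]
    - [0, 0, 0]
    - [0, 0, 0]
  dr:
    - [0, 0, 0]
    - [0, 0, 0]
    - [0, 0, 0]
    - [0, 0, 0]
    - [0, 0, 0]

```text
time_s: 8.87
tool_pos: [0.5421, -0.3438, 0.0237]
orientation: [0.998, 0.056, 0.0, -0.0]
contact_force: [-0.3, 0.4, -3.6]
opening: 0.128
grip_force: 58.8
```

Request:
drive_tool:
  xyz:
    - [0, 0, -0.002]
    - [0, 0, -0.002]
    - [0, 0, 0]
    - [0, 0, 0]
    - [0, 0, 0]
  dr:
    - [0, 0, 0]
    - [0, 0, 0]
    - [0, 0, 0]
    - [0, 0, 0]
    - [0, 0, 0]

```text
time_s: 9.28
tool_pos: [0.5421, -0.3439, 0.0236]
orientation: [0.998, 0.056, 0.0, 0.0]
contact_force: [-4.5, 4.1, 8.5]
opening: 0.127
grip_force: 60.5
```

The contact force rose from -3.6 to +8.5 N and z stopped at 0.0236, which is the predicted floor contact. Opening the gripper.

Request:
drive_tool:
  xyz:
    - [0, 0, 0]
    - [0, 0, 0]
    - [0, 0, 0]
    - [0, 0, 0]
    - [0, 0, 0]
    - [0, 0, 0]
    - [0, 0, 0]
    - [0, 0, 0]
    - [0, 0, 0]
    - [0, 0, 0]
    - [0, 0, 0]
    - [0, 0, 0]
  dr:
    - [0, 0, 0]
    - [0, 0, 0]
    - [0, 0, 0]
    - [0, 0, 0]
    - [0, 0, 0]
    - [0, 0, 0]
    - [0, 0, 0]
    - [0, 0, 0]
    - [0, 0, 0]
    - [0, 0, 0]
    - [0, 0, 0]
    - [0, 0, 0]
  gripper: -1

```text
time_s: 10.28
tool_pos: [0.5421, -0.3438, 0.0221]
orientation: [0.998, 0.056, 0.0, 0.0]
contact_force: [0.3, -0.2, 0.6]
opening: 0.997
grip_force: 0.0
```

Request:
drive_tool:
  xyz:
    - [0, 0, 0.01]
    - [0, 0, 0.02]
    - [0, 0, 0.03]
    - [0, 0, 0.05]
    - [0, 0, 0.06]
    - [0, 0, 0.07]
    - [0, 0, 0.07]
    - [0, 0, 0.07]
    - [0, 0, 0.06]
    - [0, 0, 0.04]
    - [0, 0, 0]
    - [0, 0, 0]
    - [0, 0, 0]
  dr:
    - [0, 0, 0]
    - [0, 0, 0]
    - [0, 0, 0]
    - [0, 0, 0]
    - [0, 0, 0]
    - [0, 0, 0]
    - [0, 0, 0]
    - [0, 0, 0]
    - [0, 0, 0]
    - [0, 0, 0]
    - [0, 0, 0]
    - [0, 0, 0]
    - [0, 0, 0]

```text
time_s: 11.37
tool_pos: [0.5418, -0.3435, 0.2134]
orientation: [0.998, 0.056, -0.0, -0.0]
contact_force: [0.4, 0.1, -0.6]
opening: 1.0
grip_force: 0.0
```

Run:
```python
from bench import *
import cv2
cv2.imwrite("pics/s4.png",camera("scene")["color"]); s=get_state();print(s["time_s"],s["tool_pos"],s["contact_force"],s["opening"])
```

```text
11.4167 [ 0.54169561 -0.34348786  0.21300957] [ 0.23463444  0.6943075  -0.82605596] 0.9979877576383852
```

View pics/s4.png

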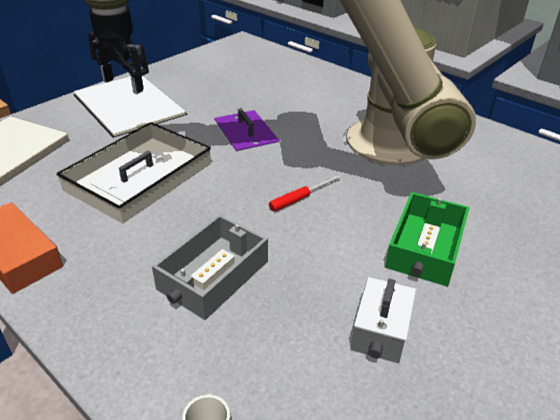

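The cover lies flat in the tray with its handle up at (136,165). The gripper is clear above it, and the small cover is still on its box at (385,305). Handing in.

```bash
python3 -c "
from bench import *
print(job_done())"
```

```text
the job is handed in; nothing more can be done
None
```

The large cover was lifted off its pins, set down flat near the tray's centre and released; the small cover looks untouched in the last picture, and the job was handed in at about 11.4 s (no verdict was returned).

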